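# Get the lemon squeezer out from behind the jar and the pepper mill

## Task

I want to squeeze lemons, but the white squeezer is behind the glass jar and the pepper mill on the sage-green tray: before you touch the squeezer, stand both of them upright on the light wooden board. Then set the squeezer upright in the middle of the round blue mat, and only after that put the jar back in the middle of the cork coaster and the mill back in the middle of the dark slate coaster. Don't tip any of the three over, and leave the sugar tin and the lemon bowl where they are.

Things in the scene. Friction and masses are not known exactly. Their poses are not given: they have to be found in the camera images.
- squeezer: white lemon squeezer, rigid, 0.38 kg, 111 mm tall. Round foot 84 mm wide; origin at its underside's centre, z up. Cup 72 mm wide, rim at height 72; rear post to x = +50. Fixed lever bar on top along x (-83 to +47 mm, y = 0), 22 mm wide, heights 95 to 111: grip across it above the origin (centre of mass); fingers may reach down to height 76. Starts on the tray, lever end (-x) forward.
- jar: glass jar of dark brown beans with red screw-top lid (closed, does not turn), upright, 165 mm tall, about 0.5 kg; glass body 64 mm across up to height 132, lid 56 mm across between heights 138 and 165 mm. Origin at the centre of its underside, z up. Starts on the cork coaster.
- mill: brown wooden pepper mill, upright, 185 mm tall, about 0.28 kg; foot 54 mm across, waisted body (at most 54 mm), round head 44 mm across between heights 131 and 176 mm, small steel nut (12 mm across) on top. Origin at the centre of its underside, z up. Starts on the slate coaster.
- cork_coaster: tan cork disc, 86 mm across, 4 mm thick, fixed on the sage-green tray, place of the jar. The sage-green tray is 200 x 220 mm, 10 mm thick, with a 32 mm high lip at its back. Origin at the centre of the disc's underside (the top is 4 mm above it).
- slate_coaster: near-black slate disc, 86 mm across, 4 mm thick, fixed on the sage-green tray, place of the mill; the two coasters' centres are 124 mm apart. Origin at the centre of its underside (the top is 4 mm above it).
- board: light wooden board lying fixed on the counter, to one side of the tray, 200 mm along its x, 140 mm along its y, 18 mm thick; the side area for jar and mill. Origin at the centre of its underside.
- mat: round blue mat lying fixed on the counter on the other side of the tray, 150 mm across, 4 mm thick; the squeezer's destination. Origin at the centre of its underside.
- sugar_tin: green tin with steel lid, 74 mm across, 76 mm tall, behind the tray to one side; bystander. Origin at the centre of its underside.
- lemon_bowl: terracotta bowl with three lemons and a lime, 130 mm across, 87 mm tall, behind the tray to one side; bystander. Origin at the centre of its underside.
There are look-alikes about, which are no part of the job. Leave any turquoise look-alike of the jar alone.

How it is judged:
On the way, in this order (a step that is already met when the one before it is completed fails the run):
1. jar and mill both stand released and upright on the wooden board, the squeezer still in its place (within 40 mm) (x of jar in the frame of board between -0.1 and 0.1 m and y of jar in the frame of board between -0.07 and 0.07 m and z of jar in the frame of board between 0.013 and 0.024 m and angle between each of jar, mill's own z axis and vertical below 0.1 rad and linear speed of each of jar, mill below 0.02 m/s and contact force between the fingers and jar below 0.2 N and x of mill in the frame of board between -0.1 and 0.1 m and y of mill in the frame of board between -0.07 and 0.07 m and z of mill in the frame of board between 0.013 and 0.024 m and contact force between the fingers and mill below 0.2 N and distance of squeezer from where it was at the start of the episode below 0.04 m), for 0.2 s.
2. the squeezer stands released and upright in the middle of the blue mat (within 15 mm) while jar and mill are still on the board (horizontal distance between squeezer and mat below 0.015 m and z of squeezer in the frame of mat between 0 and 0.009 m and angle between each of squeezer, jar, mill's own z axis and vertical below 0.1 rad and linear speed of each of squeezer, jar, mill below 0.02 m/s and contact force between the fingers and squeezer below 0.2 N and x of jar in the frame of board between -0.1 and 0.1 m and y of jar in the frame of board between -0.07 and 0.07 m and z of jar in the frame of board between 0.013 and 0.024 m and contact force between the fingers and jar below 0.2 N and x of mill in the frame of board between -0.1 and 0.1 m and y of mill in the frame of board between -0.07 and 0.07 m and z of mill in the frame of board between 0.013 and 0.024 m and contact force between the fingers and mill below 0.2 N), for 0.2 s.
At the end, for the whole second after the job is handed in: The squeezer stands on the blue mat, the jar on the cork coaster and the mill on the slate coaster, each centred within 15 mm, upright within 0.1 rad, released and at rest. The squeezer may face any way (horizontal distance between squeezer and mat below 0.015 m and z of squeezer in the frame of mat between 0 and 0.009 m and angle between each of squeezer, jar, mill's own z axis and vertical below 0.1 rad and linear speed of each of squeezer, jar, mill below 0.02 m/s and contact force between the fingers and squeezer below 0.2 N and horizontal distance between jar and cork_coaster below 0.015 m and z of jar in the frame of cork_coaster between 0 and 0.009 m and contact force between the fingers and jar below 0.2 N and horizontal distance between mill and slate_coaster below 0.015 m and z of mill in the frame of slate_coaster between 0 and 0.009 m and contact force between the fingers and mill below 0.2 N); the robot touches nothing.
It fails at once if jar, mill or squeezer tipped over (more than 0.8 rad) (angle between any of jar, mill, squeezer's own z axis and vertical above 0.8 rad).
It fails at once if sugar tin or lemon bowl displaced by more than 30 mm (distance of any of sugar_tin, lemon_bowl from where it was at the start of the episode above 0.03 m).
It also fails if it takes over 107 s, if anything falls off the work surface, if the arm or the gripper's body presses on something with over 40 N, if the wrist force passes 120 N, or if a joint passes its speed limit or range.

## Robot

A 7-joint arm with a two-finger parallel gripper is mounted at the origin on the work surface. World frame = base frame: x ahead of the robot, y to its left, z up, the work surface at z = 0. Lengths are in m, angles in rad, forces in N, time in s.
With the tool pointing down it reaches from about 0.4 to 0.85 m from the base axis. Payload 6.9 kg.
Tool frame: the origin (TCP) lies midway between the tips of the shut fingers; the grasp point (between the pads) lies behind it (ctrl.pinch_z is the z of the grasp point in the tool frame, in m); z points along the fingers, y is the line along which they close (so a half turn about z gives the same grasp; the last joint's range is limited). The gripper opens to 85 mm and grips with 20 to 120 N. Pads are 22 mm wide; open, the fingers measure 114 mm over their backs; the gripper's body (76 mm by 85 mm) begins 54 mm behind the grasp point. The pads swing forward as they close: fully open they stand 13 mm farther back than shut.
Start: joints at [1.304, 0.507, -0.238, 1.5, 0.126, 1.149, -0.155], TCP at [0.228, -0.582, 0.231] pointing down, gripper open.
Joint ranges: [-3.08, 3.08], [-0.24, 2.05], [-1.43, 1.35], [0, 2.5], [-1.52, 4.66], [0.17, 1.96], [-2.89, 2.89]. Speed limits (rad/s): [2.39, 2.39, 3.14, 3.14, 3.14, 3.14, 3.14].

## Interface

Orientations are given as a unit quaternion [w, x, y, z].
In Python, from station import ctrl, get_state, vision, ticket, models gives the robot as it stands. Calls block until the motion is done:
- ctrl.movep(position, orientation): joint-space move of the TCP to a pose.
- ctrl.movel(position, frame=None, max_speed=0.15): straight line of the TCP; frame=None keeps the orientation; max_speed is the mean speed in m/s.
- ctrl.set_joints(angles): joint-space move.
- ctrl.ungrasp() and ctrl.close_gripper(force=None): open the fingers fully, or close them until they stop; force is the grip in N (None keeps the last).
- ctrl.pause(seconds).
- ctrl.ik(position, orientation): joint angles nearest the present ones, or None.
- get_state(): the state.
- vision.grab_frame(name): name is "scene" or "side" or "wrist"; returns (picture, depth): 480x640x3 uint8, blue, green, red; 480x640 float32, m along the optical axis (not along the pixel's ray), 0 where there is no reading.
- vision.camera_info(name): a dict with "mtx" (3x3 intrinsics, pixels), "dist_coeffs" ([k1, k2, p1, p2, k3] as OpenCV has them; the pictures are not rectified), "R" (3x3) and "t" (3): a world point X has camera coordinates R X + t; the wrist camera has in their place "hand_eye" (4x4, takes a point from camera to tool coordinates, whose origin is the TCP and whose axes are the flange's). Camera axes: x right, y down, z forward; pixel columns grow to the right and rows downward; lengths in m; the calibration is good to about 2 mm. A picture is of the moment at which its call begins: read the wrist's pose just before it. camera_info takes no time and is no camera call.
A pose or a line that the arm cannot do raises ctrl.Unreachable and nothing moves.
- ticket.close_job(): hands the job in; it is judged then, once.
Trained networks look in the newest picture that a camera, given by its name, has taken for a name from the list of things; names that differ only in an ending like _2 or _b are one class to them, and where a whole thing is asked for, a point or a joint stands for the part that bears it (a point fixed in the world has none). Each returns a list of dicts, best first, with "p" (0 to 1); they miss things now and then, are a little off and sometimes report something else, mostly with a low value. They report only what shows in the picture. A call takes as long as a camera call. They do not tell look-alikes from the thing itself.
- models.recognise(camera, target): "point" ([column, row] in pixels, amid what is visible of it).
- models.masks_of(camera, target): "mask" (480x640 bool, what is visible of it) and "point" ([column, row] in pixels, amid what is visible of it).
The state is a dict: "time": time; "qpos": joint angles; "qd": joint speeds; "tau": joint torques, N m; "tcp_pos": TCP position; "eef_rot": TCP orientation; "contact_force": force on the tool from outside, world axes, zero at the start; "wrist_torque": the same for the moment, N m; "width": finger opening in m; "gripper_force": force on a finger pad.
Only numpy, scipy, OpenCV 4.12 (cv2) and the standard library are available. Lean on these libraries where they do the work, as an engineer would, in place of code of your own. Each camera call takes 0.05 s, during which the arm holds its last target. There are 200 camera calls.

## Working session

There is one attempt and no reset: what is moved stays moved. The work goes in short steps, each a Python script; the robot and the scene stay as the last script left them, time stands still between calls to the robot, and variables do not carry over. Pictures are saved under pics/ and viewed, at most 14 in all, crops included, and the job is handed in when it is done.

```bash
ls; mkdir -p pics; python3 - <<'E'
from station import ctrl,get_state,vision
import cv2,numpy as np
for n in("scene","side"):
    p,d=vision.grab_frame(n); cv2.imwrite(f"pics/{n}0.png",p); np.save(f"{n}0.npy",d)
    c=vision.camera_info(n); print(n,np.round(c["mtx"],1).tolist(),c["dist_coeffs"],(-np.array(c["R"]).T@c["t"]).round(3))
s=get_state();print(s["time"],s["tcp_pos"],s["eef_rot"],s["width"],ctrl.pinch_z)
print(vision.camera_info("wrist")["hand_eye"])
E
```

```text
pics
scene [[501.3, 0.0, 315.3], [0.0, 501.3, 238.3], [0.0, 0.0, 1.0]] [0.01138994 0.         0.         0.         0.        ] [1.077 0.135 0.848]
side [[473.4, 0.0, 320.3], [0.0, 473.4, 238.8], [0.0, 0.0, 1.0]] [-0.02181491  0.          0.          0.          0.        ] [ 0.798 -0.695  0.758]
0.1 [ 0.22745285 -0.58166036  0.23050981] [-7.96897090e-04  9.82670222e-01  1.85360671e-01 -1.48169744e-04] 0.08525149835020962 -0.0187
[[ 3.65742205e-04 -9.47708693e-01 -3.19136492e-01  8.14767472e-02]
 [ 9.99999850e-01  4.76968316e-04 -2.70369797e-04 -8.16070165e-04]
 [ 4.08449802e-04 -3.19136345e-01  9.47708725e-01 -1.42623545e-01]
 [ 0.00000000e+00  0.00000000e+00  0.00000000e+00  1.00000000e+00]]
```

View pics/scene0.png

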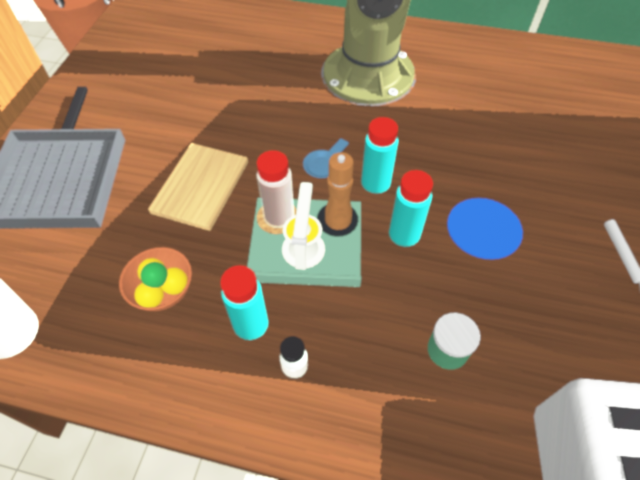

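View pics/side0.png

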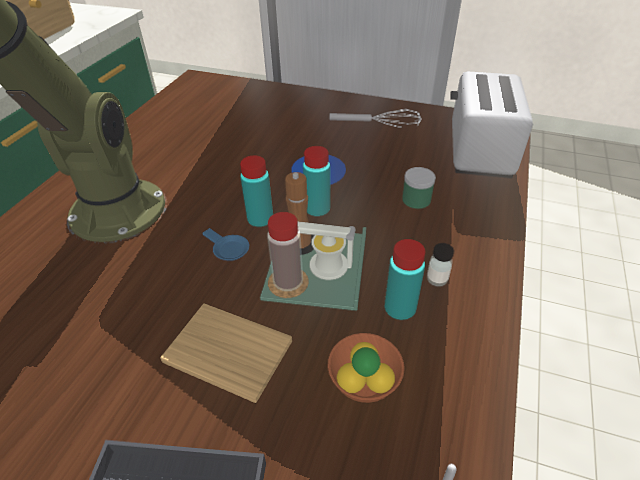

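Scene: the jar is at (275,190), the mill at (340,190) and the squeezer at (303,230). The board is at (198,187) and the mat at (485,228). Turquoise look-alikes stand at (380,155), (408,210) and (245,303). The image's right is +y. The side view agrees with this.

```bash
cat > h.py <<'E'
import numpy as np,cv2
from scipy.spatial.transform import Rotation as Ro
from scipy.optimize import least_squares
from station import ctrl,get_state,vision,ticket,models
def caminfo(n,st=None):
    c=vision.camera_info(n);K=np.array(c["mtx"]);D=np.array(c["dist_coeffs"],float)
    if n=="wrist":
        q=np.array(st["eef_rot"]);T=np.eye(4);T[:3,:3]=Ro.from_quat(q[[1,2,3,0]]).as_matrix();T[:3,3]=st["tcp_pos"]
        T=T@np.array(c["hand_eye"]);return K,D,T[:3,:3],T[:3,3]
    R=np.array(c["R"]);return K,D,R.T,-R.T@np.array(c["t"])
def rays(uv,C):
    u=cv2.undistortPoints(np.asarray(uv,float).reshape(-1,1,2),C[0],C[1]).reshape(-1,2)
    return np.c_[u,np.ones(len(u))]@C[2].T
def onplane(uv,z,C):
    r=rays(uv,C);return C[3]+r*((z-C[3][2])/r[:,2])[:,None]
def cloud(m,d,C):
    v,u=np.nonzero(m&(d>0));return C[3]+rays(np.c_[u,v],C)*d[v,u][:,None]
def circ(P,r):
    f=least_squares(lambda c:np.hypot(P[:,0]-c[0],P[:,1]-c[1])-r,P[:,:2].mean(0),loss="soft_l1",f_scale=.002);return f.x,np.abs(f.fun).mean()
def down(yaw): # tool z down; finger closing line (tool y) along yaw+90deg
    q=(Ro.from_euler("z",yaw)*Ro.from_euler("x",np.pi)).as_quat();return q[[3,0,1,2]]
E
python3 - <<'E'
from h import *
np.set_printoptions(precision=4,suppress=True)
for n in("scene","side"):
    p,d=vision.grab_frame(n);C=caminfo(n)
    for t in("jar","mill","squeezer","board","mat","sugar_tin","lemon_bowl"):
        for o in models.masks_of(n,t)[:5]:
            if o["p"]<.3: continue
            m=o["mask"];P=cloud(m,d,C);out=[]
            z=P[:,2];zt=np.percentile(z,99)
            if t in("board","mat"):
                zz=.018 if t=="board" else .004
                v,u=np.nonzero(m);Q=onplane(np.c_[u,v],zz,C)[:,:2]
                (c,s,a)=cv2.minAreaRect((Q*1000).astype(np.float32));out=[np.array(c),np.array(s),a]
            elif t=="jar":
                k=(z>.143+.012)&(z<.185);T=P[z>zt-.004];out=["mean top",T.mean(0),"bgr",p[m].mean(0)]
                if k.sum()>10: out+=["side",*circ(P[(z>.155)&(z<.172)],.028)]
            elif t=="mill": k=(z>.155)&(z<.18);out=[P[z>.192].mean(0),k.sum(),*circ(P[k],.022)]
            elif t=="squeezer":
                T=P[(z>.114)&(z<.128)];c,s,a=cv2.minAreaRect((T[:,:2]*1000).astype(np.float32));out=[len(T),np.array(c),np.array(s),a,T[:,2].mean(),T[:,:2].min(0),T[:,:2].max(0)]
            else: out=[P.mean(0)]
            print(n,t,round(o["p"],2),np.round(o["point"]),"ztop",round(zt,3),*out)
E
```

```text
scene jar 0.97 [411. 211.] ztop 0.165 mean top [0.4806 0.1644 0.1631] bgr [143.0782 150.8486 114.7153] side [0.4777 0.1645] 0.008512948000238831
scene jar 0.63 [245. 301.] ztop 0.166 mean top [ 0.7435 -0.0786  0.1636] bgr [146.5006 153.4832 131.0355] side [ 0.7406 -0.0795] 0.008801264736391184
scene jar 0.61 [273. 189.] ztop 0.179 mean top [ 0.5069 -0.0926  0.1774] bgr [129.7295 139.4482 210.2432] side [ 0.5046 -0.0942] 0.0006300473781941939
scene jar 0.56 [380. 153.] ztop 0.165 mean top [0.3602 0.0838 0.163 ] bgr [150.2799 157.8095 109.0655] side [0.3578 0.0835] 0.008352453381510447
scene mill 0.89 [340. 190.] ztop 0.197 [0.4861 0.0274 0.1965] 216 [0.4838 0.0269] 0.0006635308878516503
scene squeezer 0.74 [302. 237.] ztop 0.122 747 [557.7692 -24.6811] [136.2701  25.8703] 7.5990519523620605 0.11875454896871579 [ 0.4903 -0.0452] [ 0.6262 -0.0038]
scene board 0.97 [201. 186.] ztop 0.02 [ 467.7747 -280.0924] [146.0252 207.2639] 85.36782836914062
scene mat 0.67 [484. 229.] ztop 0.005 [430.7401 320.3553] [148.4726 150.076 ] 13.419891357421875
scene sugar_tin 0.65 [450. 341.] ztop 0.077 [0.
[... 694 characters left out ...]
side [ 0.7415 -0.0774] 0.008138422594029087
side mill 0.66 [299. 194.] ztop 0.199 [0.4848 0.025  0.1967] 208 [0.4831 0.0279] 0.0009801915026181722
side squeezer 0.63 [329. 246.] ztop 0.123 518 [566.5624 -24.5975] [113.1607  27.9621] 7.935873031616211 0.11991018835167672 [ 0.5102 -0.0436] [ 0.6242 -0.0042]
side mat 0.91 [332. 167.] ztop 0.008 [431.1346 338.0481] [118.6603 147.3512] 79.83013916015625
side mat 0.46 [288. 248.] ztop 0.181 [455.2194   2.2435] [ 77.6512 255.4833] 23.468124389648438
side sugar_tin 0.72 [417. 188.] ztop 0.079 [0.7085 0.2577 0.0537]
side lemon_bowl 0.69 [365. 368.] ztop 0.086 [ 0.7176 -0.2624  0.049 ]
side lemon_bowl 0.56 [309. 251.] ztop 0.017 [0.5109 0.0059 0.0142]
```

```bash
cat >> h.py <<'E'
JAR=np.array([.5043,-.0937]);MILL=np.array([.4835,.0274]);SQ=np.array([.5756,-.0223]);MAT=np.array([.4308,.3204])
BC=np.array([.464,-.283]);by=np.radians(-4.6);bx=np.array([np.cos(by),np.sin(by)])
BJ=BC-.048*bx;BM=BC+.048*bx
ZH=.37
def st(msg):
    s=get_state();print(msg,"t",round(s["time"],1),"tcp",np.round(s["tcp_pos"],3),"w",round(s["width"],4),"f",np.round(s["contact_force"],1),"gf",np.round(s["gripper_force"],1),flush=True);return s
def pick(xy,z,yaw,force,zh=ZH):
    q=down(yaw)
    ctrl.movep([*xy,zh],q);ctrl.movel([*xy,z+.05],max_speed=.25);ctrl.movel([*xy,z],max_speed=.08)
    ctrl.close_gripper(force);st("grip");ctrl.movel([*xy,z+.03],max_speed=.08);ctrl.movel([*xy,zh],max_speed=.25);return st("lift")
def place(xy,z,yaw,zh=ZH):
    q=down(yaw);ctrl.movep([*xy,zh],q)
    ctrl.movel([*xy,z+.04],max_speed=.2);ctrl.movel([*xy,z],max_speed=.05);st("down");ctrl.pause(.3)
    ctrl.ungrasp();ctrl.pause(.2);ctrl.movel([*xy,z+.06],max_speed=.12);ctrl.movel([*xy,zh],max_speed=.25);st("released")
E
python3 - <<'E'
from h import *
for yaw in(0,7.7,90,-90,180):
    for nm,xy,z in(("jar",JAR,.144),("mill",MILL,.141),("bj",BJ,.148),("bm",BM,.148),("sq",SQ,.094),("mat",MAT,.088)):
        a=[ctrl.ik(np.array([*xy,zz]),down(np.radians(yaw))) for zz in(z,ZH)]
        print(yaw,nm,[None if x is None else np.round(x,2).tolist() for x in a])
E
```

```text
0 jar [[0.38, 0.44, -0.35, 1.91, 0.2, 0.82, -1.65], [0.53, 0.27, -0.54, 1.53, 0.14, 1.39, -1.59]]
0 mill [[0.24, 0.42, -0.49, 1.99, 0.27, 0.8, -1.98], [0.53, 0.26, -0.85, 1.59, 0.2, 1.39, -1.91]]
0 bj [[0.7, 0.41, -0.22, 1.94, 0.12, 0.8, -1.16], [0.76, 0.23, -0.29, 1.55, 0.07, 1.37, -1.1]]
0 bm [[0.6, 0.53, -0.2, 1.72, 0.13, 0.91, -1.23], [0.64, 0.38, -0.27, 1.34, 0.1, 1.44, -1.2]]
0 sq [[0.19, 0.58, -0.3, 1.81, 0.23, 0.78, -1.8], [0.36, 0.39, -0.58, 1.37, 0.21, 1.45, -1.78]]
0 mat [[-0.22, 0.62, -0.72, 1.91, 0.55, 0.82, -2.81], [0.05, 0.46, -1.2, 1.46, 0.43, 1.51, -2.71]]
7.7 jar [[0.4, 0.44, -0.38, 1.91, 0.22, 0.82, -1.53], [0.56, 0.27, -0.59, 1.52, 0.15, 1.39, -1.47]]
7.7 mill [[0.26, 0.43, -0.51, 1.99, 0.29, 0.8, -1.86], [0.54, 0.26, -0.86, 1.59, 0.2, 1.39, -1.78]]
7.7 bj [[0.72, 0.41, -0.26, 1.94, 0.14, 0.81, -1.05], [0.78, 0.23, -0.32, 1.55, 0.07, 1.37, -0.98]]
7.7 bm [[0.62, 0.53, -0.23, 1.72, 0.15, 0.91, -1.11], [0.65, 0.38, -0.29, 1.34, 0.11, 1.44, -1.07]]
7.7 sq [[0.21, 0.59, -0.33, 1.81, 0.25, 0.79, -1.69], [0.4, 0.39, -0.64, 1.37, 0.23, 1.46, -1.67]]
7.7 mat [[-0.2, 0.63,
[... 1155 characters left out ...]
 1.52, -2.65]]
-90 mat [[0.02, 0.83, -1.23, 1.91, 0.89, 1.09, 1.55], [0.06, 0.47, -1.22, 1.46, 0.44, 1.51, 1.99]]
180 jar [[0.75, 0.57, -0.94, 1.91, 0.56, 0.95, 1.11], [0.88, 0.38, -1.12, 1.52, 0.35, 1.45, 1.32]]
180 mill [[0.55, 0.54, -0.99, 1.98, 0.58, 0.92, 0.83], [0.8, 0.43, -1.39, 1.59, 0.42, 1.48, 0.96]]
180 bj [[1.17, 0.54, -0.94, 1.93, 0.54, 0.94, 1.53], [1.25, 0.33, -1.01, 1.55, 0.28, 1.42, 1.79]]
180 bm [[1.01, 0.66, -0.92, 1.72, 0.59, 1.07, 1.47], [1.04, 0.49, -1.0, 1.34, 0.41, 1.53, 1.65]]
180 sq [[0.56, 0.74, -0.96, 1.8, 0.72, 0.99, 0.88], [0.63, 0.5, -1.1, 1.36, 0.44, 1.54, 1.14]]
180 mat [[-0.1, 0.69, -0.94, 1.91, 0.71, 0.91, 0.17], [0.06, 0.47, -1.22, 1.46, 0.44, 1.51, 0.42]]
```

```bash
python3 - <<'E'
from h import *
y=np.radians(45)
s=pick(JAR,.144,y,50)
if s["width"]>.04: place(BJ,.144+.006,y)
E
```

```text
grip t 5.0 tcp [ 0.505 -0.094  0.145] w 0.0549 f [-0.1 -1.3  6.4] gf 52.5
lift t 6.5 tcp [ 0.504 -0.094  0.368] w 0.055 f [ 0.7  0.6 -6.5] gf 54.2
down t 9.3 tcp [ 0.416 -0.279  0.15 ] w 0.0549 f [ 0.4  0.8 -6.9] gf 54.1
released t 11.6 tcp [ 0.416 -0.279  0.368] w 0.0854 f [-1.   0.5  0.3] gf 0.0
```

```bash
python3 - <<'E'
from h import *
y=np.radians(45)
s=pick(MILL,.141,y,40)
if s["width"]>.03: place(BM,.141+.005,y)
ctrl.movep([.35,-.35,.42],down(y))
C=caminfo("scene");p,d=vision.grab_frame("scene");cv2.imwrite("pics/scene1.png",p)
for t in("cork_coaster","slate_coaster","squeezer","jar","mill"):
    for o in models.masks_of("scene",t)[:4]:
        if o["p"]<.3: continue
        m=o["mask"];v,u=np.nonzero(m);P=cloud(m,d,C);z=P[:,2]
        if "coaster" in t:
            Q=onplane(np.c_[u,v],.014,C);c,s,a=cv2.minAreaRect((Q[:,:2]*1000).astype(np.float32));print(t,o["p"],o["point"],c,s,np.median(z),Q.mean(0))
        elif t=="squeezer":
            T=P[(z>.114)&(z<.128)];c,s,a=cv2.minAreaRect((T[:,:2]*1000).astype(np.float32));print(t,o["p"],c,s,a)
        else: print(t,o["p"],o["point"],np.percentile(z,99),P[z>np.percentile(z,99)-.004].mean(0))
E
```

```text
grip t 14.9 tcp [0.484 0.027 0.141] w 0.0433 f [ 0.  -0.6  5.7] gf 40.4
lift t 16.4 tcp [0.483 0.027 0.369] w 0.0429 f [-0.4  0.6 -2.6] gf 41.0
down t 19.6 tcp [ 0.512 -0.287  0.146] w 0.0429 f [ 0.3  0.2 -1.7] gf 41.0
released t 22.1 tcp [ 0.511 -0.287  0.368] w 0.0857 f [ 0.4 -0.2 -1. ] gf 0.0
cork_coaster 0.66 [272.8, 214.1] (505.4687194824219, -101.69854736328125) (68.78718566894531, 85.69134521484375) 0.012474576146833227 [ 0.5066543  -0.09977089  0.014     ]
slate_coaster 0.62 [339.7, 216.8] (484.7733459472656, 26.968441009521484) (86.5436782836914, 82.11766052246094) 0.011956436391625913 [0.48558195 0.02612949 0.014     ]
squeezer 0.85 (557.4122314453125, -24.609542846679688) (138.03504943847656, 26.307519912719727) 7.542426109313965
jar 0.89 [200.1, 135.4] 0.1832945707104777 [ 0.41900714 -0.2778852   0.18150634]
jar 0.85 [409.0, 210.1] 0.16492399990912765 [0.48143427 0.16420465 0.16296304]
jar 0.79 [380.3, 154.0] 0.16514039987181808 [0.36064923 0.08420322 0.1631112 ]
jar 0.71 [243.4, 300.3] 0.16553601169558574 [ 0.74334629 -0.07889753  0.16344237]
mill 0.72 [177.4, 170.8] 0.20088501993035326 [ 0.51390691 -0.28547953  0.20073271]
```

View pics/scene1.png

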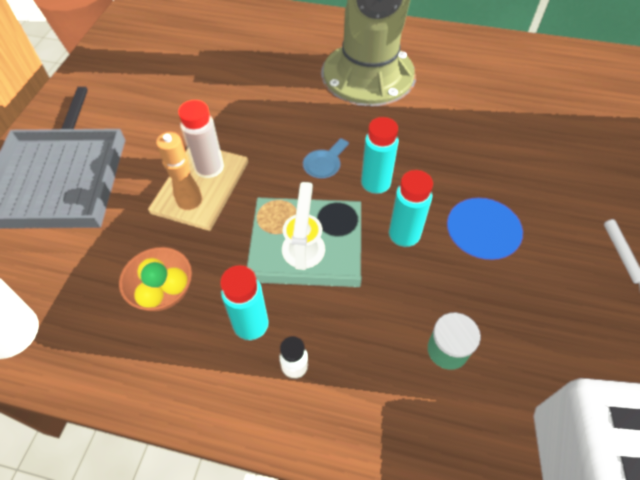

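The jar at (200,135) and the mill at (178,170) both stand on the board, and both coasters are empty. The coaster centres match the poses the jar and mill were picked from. Next is the squeezer.

```bash
python3 - <<'E'
from h import *
s=pick(SQ,.094,np.radians(7.6),70)
p,d=vision.grab_frame("side");cv2.imwrite("pics/side2.png",p)
if s["width"]>.012: place(MAT,.089,np.radians(45))
ctrl.movep([.35,-.05,.42],down(np.radians(45)))
p,d=vision.grab_frame("scene");cv2.imwrite("pics/scene2.png",p)
C=caminfo("scene")
for o in models.masks_of("scene","squeezer")[:1]:
    P=cloud(o["mask"],d,C);z=P[:,2];T=P[(z>.1)&(z<.12)];c,s,a=cv2.minAreaRect((T[:,:2]*1000).astype(np.float32));print(o["p"],c,s,a,np.percentile(z,99))
E
```

```text
grip t 27.1 tcp [ 0.576 -0.023  0.094] w 0.0206 f [ 0.2 -1.5  3.4] gf 69.6
lift t 28.7 tcp [ 0.575 -0.023  0.369] w 0.0205 f [-0.  -0.2 -4.1] gf 68.8
down t 32.5 tcp [0.431 0.321 0.089] w 0.0207 f [-0.2  1.  -3.9] gf 68.8
released t 35.3 tcp [0.431 0.32  0.369] w 0.0853 f [-0.3 -0.3 -0.4] gf 0.0
0.7 (420.58355712890625, 305.5483093261719) (134.33242797851562, 27.50023651123047) 46.57514953613281 0.11454424702411498
```

View pics/scene2.png

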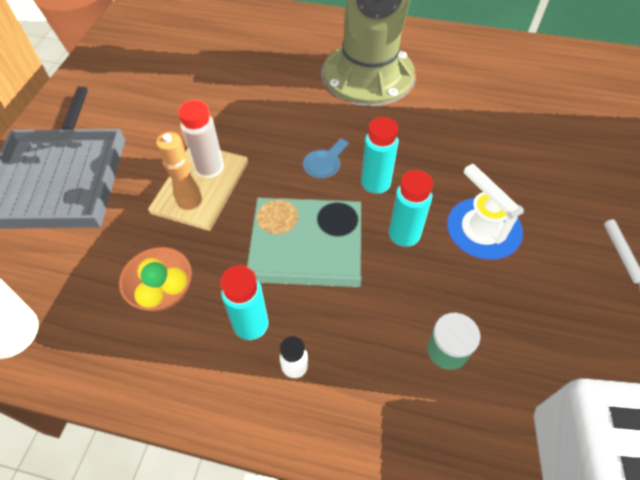

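The squeezer stands at (488,222) on the mat, about 3 mm from its centre, and both coasters are fully visible. Next I measure the coasters and put the mill and jar back.

```bash
python3 - <<'E'
from h import *
C=caminfo("scene");p,d=vision.grab_frame("scene")
T={"cork_coaster":JAR,"slate_coaster":MILL}
for t in list(T):
    o=models.masks_of("scene",t)[0];v,u=np.nonzero(o["mask"]);Q=onplane(np.c_[u,v],.014,C)[:,:2]
    c,r=cv2.minEnclosingCircle((Q*1000).astype(np.float32));m=Q.mean(0);print(t,o["p"],c,r,m,T[t])
    if np.linalg.norm(m-T[t])<.008 : T[t]=(m+T[t])/2
y=np.radians(45)
s=pick(BM,.145,y,40)
if s["width"]>.03: place(T["slate_coaster"],.142,y)
s=pick(BJ,.148,y,50)
if s["width"]>.04: place(T["cork_coaster"],.145,y)
ctrl.movep([.35,-.3,.42],down(y))
for n in("scene","side"):
    C=caminfo(n);p,d=vision.grab_frame(n);cv2.imwrite(f"pics/{n}3.png",p)
    for t in("jar","mill"):
        for o in models.masks_of(n,t):
            P=cloud(o["mask"],d,C);k=(P[:,2]>.155)&(P[:,2]<.172)
            if o["p"]>.3 and k.sum()>20: print(n,t,*circ(P[k],.028 if t=="jar" else .022),np.percentile(P[:,2],99))
E
```

```text
cork_coaster 0.78 (507.9315185546875, -95.5706787109375) 44.335113525390625 [ 0.50879103 -0.09578023] [ 0.5043 -0.0937]
slate_coaster 0.9 (485.3481750488281, 25.878381729125977) 43.07978439331055 [0.48607147 0.02604502] [0.4835 0.0274]
grip t 40.3 tcp [ 0.512 -0.287  0.146] w 0.043 f [ 0.  -0.5  3.9] gf 40.9
lift t 41.7 tcp [ 0.511 -0.287  0.368] w 0.0432 f [-0.2 -0.1 -3.7] gf 41.0
down t 45.0 tcp [0.485 0.027 0.142] w 0.0431 f [-0.1 -0.7 -1.9] gf 41.0
released t 47.4 tcp [0.484 0.026 0.368] w 0.0852 f [ 0.5  0.2 -1.2] gf 0.0
grip t 50.6 tcp [ 0.416 -0.279  0.149] w 0.0546 f [-0.5  0.1  6.2] gf 52.4
lift t 52.1 tcp [ 0.415 -0.279  0.368] w 0.0548 f [ 0.  -0.2 -6.6] gf 54.1
down t 54.9 tcp [ 0.507 -0.095  0.145] w 0.055 f [-0.4  0.  -5.6] gf 54.0
released t 57.3 tcp [ 0.506 -0.095  0.368] w 0.0853 f [-0.4  0.8 -0.8] gf 0.0
scene jar [ 0.5062306  -0.09506119] 0.0006588453584773323 0.17953200518994405
scene jar [0.35749794 0.08333076] 0.00830493205055783 0.16476749306293065
scene jar [ 0.7403471  -0.08019754] 0.00893844726925014 0.16567982627840083
scene jar [0.47777518 0.16393866] 0.008532604064735688 0.1648444688385054
scene mill [0.48475205 0.02655162] 0.0005859342270926806 0.19668433227060114
side jar [ 0.74178615 -0.07769411] 0.008160835823390803 0.1669350144128787
side jar [ 0.50570121 -0.0941429 ] 0.0007135577440850745 0.18090984427229836
side jar [0.47783162 0.16661542] 0.007521759365500029 0.16707343176189846
side jar [0.35740432 0.0847806 ] 0.007470018739978365 0.16675407133527978
side mill [0.48425327 0.02729511] 0.0008598997835525818 0.19883468778905827
```

View pics/scene3.png

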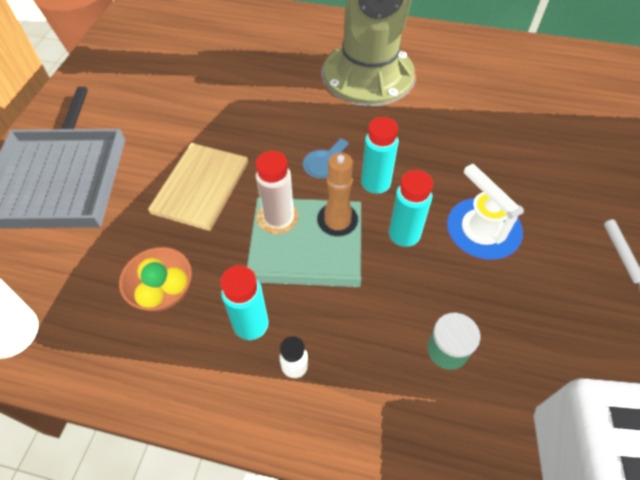

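View pics/side3.png

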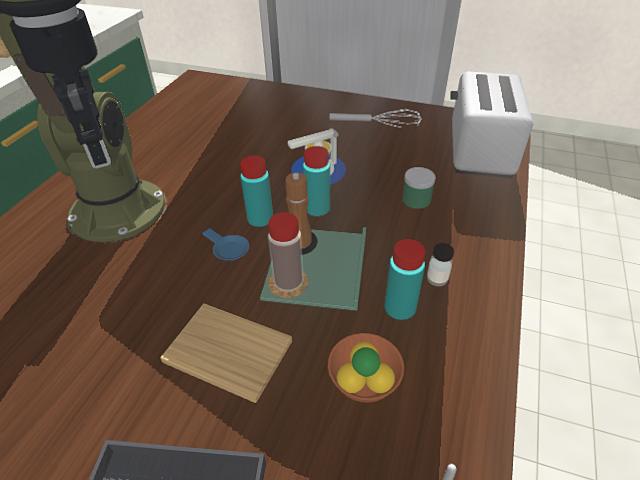

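Both views show the jar (275,190), the mill (340,190) and the squeezer (488,222) upright on the cork, the slate and the mat. Each is within a few mm of centre, the tin and bowl have not moved, and the arm is clear.

```bash
python3 -c "
from station import ticket
print(ticket.close_job())"
```

```text
the job is handed in; nothing more can be done
None
```

The job is handed in: the squeezer stands on the blue mat, the jar on the cork coaster and the mill on the slate coaster, each measured within about 4 mm of centre, finished at about 60 s of the 107 s allowed; the hand-in returned no verdict.

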